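# Find the heavy side of a drive wheel on the balancing stand and hold it down

## Robot

A 7-joint arm with a two-finger parallel gripper is mounted at the origin on a cart in front of the work surface, level with it; the furniture and walls round the work are solid. World frame = base frame: x ahead of the robot, y to its left, z up, the work surface at z = 0. Lengths are in m, angles in rad, forces in N, time in s.
With the tool pointing down it reaches from about 0.4 to 0.9 m from the base axis. Payload 5.6 kg.
Tool frame: the origin (TCP) lies on the centre line of the jaws, within the pads' length; the fingertips stand r.tip_extent ahead of it and the grasp point (between the pads) is the TCP (r.tip_extent is the distance from the TCP to the fingertips, in m); z points along the fingers, x is the direction in which the jaws open and shut, and the axes are right-handed (so a half turn about z gives the same grasp; the last joint's range is limited). The gripper opens to 92 mm and grips with 3 to 60 N. Pads are 20 mm wide; open, the fingers measure 128 mm over their backs; the gripper's body (75 mm by 189 mm) begins 69 mm behind the grasp point.
Start: joints at [-1.317, 0.468, -0.012, 1.603, 0.006, 1.071, -0.056], TCP at [0.19, 0.622, 0.234] pointing down, gripper open.
Joint ranges: [-2.53, 2.53], [-0.31, 2.02], [-1.57, 1.55], [0.28, 2.44], [-1.29, 4.43], [0.15, 1.84], [-2.92, 2.92]. Speed limits (rad/s): [2.57, 2.57, 3.14, 3.14, 3.14, 3.14, 3.14].

## Interface

Orientations are given as a 3x3 rotation matrix whose columns are the frame's x, y, z axes.
In Python, from plant import r gives the robot as it stands. The module is installed in compiled form; this text tells all that it offers.
- The arm moves only by the tool step_arm, never from a script. Its argument "plan" is a list of rows, each a list of 5 numbers: the shift along the world's x, y, z in mm, then the turn about the world's z in degrees, then the opening, from 0 (shut) to 1 (fully open). In form: [[dx, dy, dz, twist, claw], ...]. A call has 1 to 20 rows; each row shifts and turns the commanded pose from where the row before left it; what a row does not reach is not made up. A row lasts 1/8 s, in which the tool goes at most 62.5 mm and 10.7 degrees, less where a joint would pass 70% of its speed; a pose out of reach is approached as far as the arm can. A call is refused whole if a number of a shift passes 62.5 or a number of a turn 10.7, either way. A call with a gripper value outside its range is refused whole. The fingers move at their own pace and stop on an object; the grip force is fixed at half the most. Time passes only in rows, so rows that do not move let the fingers close. It gives the time, the measured TCP pose, the force and the opening at its end, in the units of the state.
- r.observe(): the state, without advancing time (a new reading comes with each control period).
- r.get_image(name): name is "side" or "top" or "wrist"; returns a dict with "pixels" (400x640x3 uint8, blue, green, red), "fx", "fy", "cx", "cy" (pixels), "eye" and "attitude" of the camera in the world. Camera axes: x right, y down, z forward; pixel columns grow to the right and rows downward; lengths in m; the calibration is good to about 2 mm. A picture is of the moment at which its call begins. There is no depth.
- r.job_done(): hands the job in, once; it reports no verdict.
The state is a dict: "time_s": time; "qpos": joint angles; "qvel": joint speeds; "tau": joint torques, N m; "tcp_pos": TCP position; "ee_rot": TCP orientation; "ft_force": force on the tool from outside, world axes, zero at the start; "moment": the same for the moment, N m; "gripper_width": finger opening in m.
Only numpy, scipy, OpenCV 4.12 (cv2) and the standard library are available. Lean on these libraries where they do the work, as an engineer would, in place of code of your own. Each camera call takes 0.05 s, during which the arm holds its last target. There are 200 camera calls.

## Task

The drive wheel of the belt grinder sits on its arbor in the balancing stand; one side of the casting is heavier, which cannot be seen. Turn the wheel by hand about a quarter turn, let go and watch where it rolls to rest, as often as you need to know its heavy side; the greased bearings drag, so the heavy side always stops well short of the bottom, on the side it came down from. Then take the wheel by its rim, bring the heavy side straight down and finish while still holding the wheel there, steady; leave the marker, the hex key and the tape roll where they lie.

Things in the scene. Friction and masses are not known exactly. Their poses are not given: they have to be found in the camera images.
- stand: blue balancing stand bolted to the bench: base 176 mm (x) by 150 mm (y) by 14 mm; two A-frames 60 mm before and behind the wheel's middle plane, with round bearing housings (37 mm across, 18 mm long, tops 124 mm above the bench). Origin: centre of the base's underside; x: along the wheel's axle, roughly away from the robot; z up
- wheel_axis (a point): centre of the wheel, on the axle, 105 mm above the bench, fixed to the stand (same axes). The wheel is a dark cast disc 150 mm across with a plain rim 20 mm thick from 50 mm radius outwards (bright tread, thinner ribbed web inside); its top is 180 mm above the bench, its bottom 16 mm above the base
- wheel (a joint): angle of the wheel, no stops: 0 with the yellow stripe on top, positive clockwise as seen from the robot (about the stand's +x; the top moves to the stand's -y). Let go, it rolls down without swinging through and rests within 5 s, heavy side 0.3 to 0.5 rad short of the bottom, equally far from either side: the bottom is midway. Heavy side within that angle of the very top stays put too
- wheel_mark (a point): yellow paint stripe across the rim, 75 mm from the axle, turning with the wheel; clockwise from it (seen from the robot) follow white, red and green stripes at the quarter turns. They say nothing about the heavy side, whose place differs from run to run. The heavy side pulls with at most 0.06 to 0.09 N m (about 1 N at the rim); bearing drag is 0.027 N m, and grease damps the roll
- marker: black marker pen, 134 mm long (along its y), 16 mm thick, lying; origin under its middle; leave alone
- tkey: T-handle hex key with teal grip, 84 x 162 x 15 mm, lying; origin under its middle; leave alone
- tape_roll: roll of masking tape, 100 mm across, 25 mm high, lying flat; origin under its centre; leave alone
There are look-alikes about, which are no part of the job. What is shaped like the stand but pink is not meant.

How it is judged:
On the way, in this order (a step that is already met when the one before it is completed fails the run):
1. the wheel is turned by hand: fingers on it, moving, with the heavy side at least 40 degrees up from the bottom (contact force between the fingers and wheel_c0 above 0.3 N and z of heavy_spot_c0 in the frame of wheel_axis above -0.0462 m and (velocity of joint wheel above 0.1 rad/s or velocity of joint wheel below -0.1 rad/s)), for 0.1 s.
2. let go, the wheel has rolled to rest by itself with its heavy side in the lower half (contact force between anything else and wheel_c0 below 0.05 N and z of heavy_spot_c0 in the frame of wheel_axis below -0.042 m and velocity of joint wheel between -0.03 and 0.03 rad/s), for 0.3 s.
At the end, for the whole second after the job is handed in: the fingers hold the wheel (more than 3 N on it) and it stands still, with the heavy side straight down to within 10 degrees; marker, hex key and tape roll lie within 20 mm of where they were (contact force between the fingers and wheel_c0 above 3 N and z of heavy_spot_c0 in the frame of wheel_axis below -0.054 m and y of heavy_spot_c0 in the frame of wheel_axis between -0.0105 and 0.0105 m and velocity of joint wheel between -0.05 and 0.05 rad/s and distance of each of marker, tkey, tape_roll from where it was at the start of the episode below 0.02 m); the arm keeps its last pose, push and grip.
It fails at once if a bystander is knocked away (distance of any of marker, tkey, tape_roll from where it was at the start of the episode above 0.03 m).
It also fails if it takes over 72 s, if anything falls off the work surface, if the arm or the gripper's body presses on something with over 40 N, if the wrist force passes 120 N, or if a joint passes its speed limit or range.

## Working session

There is one attempt and no reset: what is moved stays moved. The work goes in short steps, Python scripts to look and compute and a tool call to move; the robot and the scene stay as the last step left them, time stands still between calls to the robot, and variables do not carry over. Pictures are saved under pics/ and viewed, about 8 in all and at most 12, crops included, and the job is handed in when it is done.

Besides the shell and the picture viewer there is one more tool, called after ">>>" by a JSON object that holds its "name" and its "arguments". step_arm: Moves the arm, as the interface text tells. Its arguments: {"type":"object","properties":{"plan":{"type":"array"}},"required":["plan"]}

```bash
mkdir -p pics; cat > h.py <<'E'
import numpy as np, cv2
from plant import r
def img(n,save=None):
    d=r.get_image(n); p=np.array(d["pixels"]); 
    if save: cv2.imwrite("pics/"+save,p)
    return d,p
def ray(d,u,v):
    R=np.array(d["attitude"]);q=R@np.array([(u-d["cx"])/d["fx"],(v-d["cy"])/d["fy"],1.]);return np.array(d["eye"]),q/np.linalg.norm(q)
def onplane(d,u,v,z):
    e,q=ray(d,u,v);return e+q*(z-e[2])/q[2]
def proj(d,P):
    c=np.array(d["attitude"]).T@(np.array(P)-np.array(d["eye"]));return np.array([d["cx"]+d["fx"]*c[0]/c[2],d["cy"]+d["fy"]*c[1]/c[2]])
def tri(a,b):
    (e1,q1),(e2,q2)=a,b
    t=np.linalg.lstsq(np.c_[q1,-q2],e2-e1,rcond=None)[0];p,s=e1+q1*t[0],e2+q2*t[1];return (p+s)/2,np.linalg.norm(p-s)
E
python3 - <<'E'
from h import *
o=r.observe();print(o,r.tip_extent)
for n in("side","top","wrist"):
    d,p=img(n,n+"0.png");print(n,d["fx"],d["cx"],d["cy"],d["eye"],np.round(d["attitude"],3).tolist())
a=cv2.imread("pics/side0.png");b=cv2.imread("pics/top0.png");cv2.imwrite("pics/st.png",cv2.resize(np.vstack([a,b]),(480,600)))
E
```

```text
{'time_s': 0.0, 'qpos': array([-1.31699751,  0.46836098, -0.01161941,  1.60362913,  0.00604452,
        1.07138285, -0.05629494]), 'qvel': array([-0.00061654,  0.00049583, -0.00124425, -0.00121647,  0.00070532,
       -0.00053882,  0.0007886 ]), 'tau': array([-5.51992853e-04, -5.20560551e+01, -1.27475851e-02, -2.43752110e+01,
       -5.64966537e-02,  1.73340517e-02,  1.69523350e-04]), 'tcp_pos': array([0.19000558, 0.62103433, 0.23264856]), 'ee_rot': array([[ 2.92481895e-01,  9.56270992e-01, -3.61427549e-04],
       [ 9.56269478e-01, -2.92482077e-01, -1.70867047e-03],
       [-1.73966309e-03,  1.54133044e-04, -9.99998475e-01]]), 'ft_force': array([ 0.68460522,  0.05610282, -0.35885258]), 'moment': array([-0.02859296,  0.01474878,  0.06517396]), 'gripper_width': 0.09190414720394202} 0.019
side 406.66730832015213 324.5755650421544 200.92527282828223 [0.39857442 0.67407428 0.70686159] [[-0.997, -0.034, 0.076], [-0.082, 0.585, -0.807], [-0.017, -0.81, -0.586]]
top 391.42799966700414 322.42548306156533 203.1645870311766 [ 0.2756689  -0.12899445  1.19333913] [[-0.028, -0.983, 0.18], [-1.0, 0.025, -0.017], [0.012, -0.18, -0.984]]
wrist 344.5935118267364 318.8035849518429 198.68174779625855 [0.11187152 0.64577107 0.38413706] [[0.293, 0.916, 0.276], [0.956, -0.279, -0.087], [-0.002, 0.289, -0.957]]
```

View pics/side0.png

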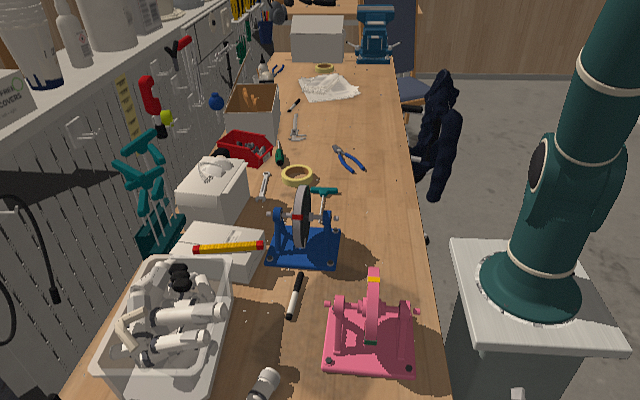

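View pics/top0.png

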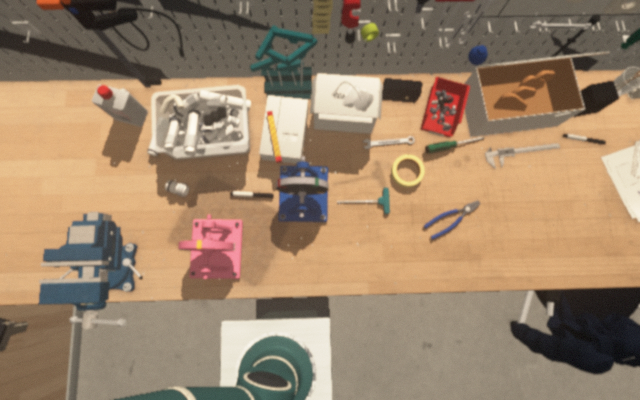

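Side view: the blue stand is at about (303,230) with its wheel, marker at (296,295), T-key at (325,190), tape at (297,175). The pink look-alike is at (370,330). Top view: blue stand at (303,193), pink at (215,248), vise at (90,260). The one meant is the blue stand with the dark wheel. I'll measure it and confirm in a crop.

```bash
python3 - <<'E'
from h import *
dt,t=img("top");ds,s=img("side")
def mask(p,box):
    h=cv2.cvtColor(p,cv2.COLOR_BGR2HSV);m=cv2.inRange(h,(105,130,40),(125,255,255));k=np.zeros_like(m);x0,y0,x1,y1=box;k[y0:y1,x0:x1]=m[y0:y1,x0:x1];return k
m=mask(t,(265,150,345,235));c=max(cv2.findContours(m,0,2)[0],key=cv2.contourArea)
# base: its corners on z=.014
pts=cv2.findNonZero(m)[:,0];W=np.array([onplane(dt,u,v,.014)[:2] for u,v in pts])
print("top base xy range",W.min(0),W.max(0),cv2.minAreaRect((W*1000).astype(np.float32)))
# tread: bright vs. dark wheel strip -> crops
a=cv2.resize(t[145:240,255:355],(600,570),interpolation=2)
b=cv2.resize(s[175:275,255:355],(600,600),interpolation=2)
cv2.imwrite("pics/cr.png",cv2.resize(np.hstack([a[:570],b[:570]]),(800,380)))
ms=mask(s,(255,170,350,280));q=cv2.findNonZero(ms)[:,0];print("side blue bbox",q.min(0),q.max(0))
E
```

```text
top base xy range [ 0.4857308  -0.15493332] [ 0.59999732 -0.02312393] ((550.0458374023438, -94.87763977050781), (132.1510772705078, 110.79524230957031), 81.61725616455078)
side blue bbox [264 170] [349 270]
```

View pics/cr.png

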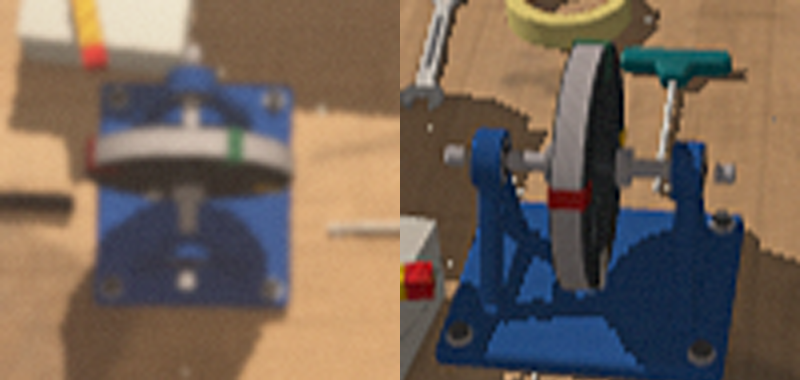

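The crop confirms it: blue stand and dark wheel with a bright tread, red stripe towards +y (robot's left), green near the top and yellow on the right. Next I'll triangulate the axle ends and the base corners.

```bash
python3 - <<'E'
from h import *
dt,t=img("top");ds,s=img("side")
far,e1=tri(ray(dt,303.25,157.5),ray(ds,268.75,213.25));near,e2=tri(ray(dt,301.75,215.25),ray(ds,336.75,218))
print("axle far/near",far,e1,near,e2)
C=[onplane(dt,*p,.014) for p in((280,166.75),(327.5,166.75),(278.75,221.25),(326.75,222))]
C=np.array(C);print(C.round(3).tolist(),"centre",C.mean(0))
S=[onplane(ds,*p,.014) for p in((255+38/4,175+357/4),(255+340/4,175+370/4),(255+343/4,175+215/4))];print(np.round(S,3).tolist())
P,e=tri(ray(dt,277.5,183),ray(ds,297.5,224.5));print("red",P,e)
for z in(.17,.175,.18):print("green",onplane(dt,313.75,180.75,z))
E
```

```text
axle far/near [ 0.60944928 -0.09658075  0.10437381] 0.0018908856914625265 [ 0.44215877 -0.08903337  0.10321786] 0.00010772018876658692
[[0.61, -0.021, 0.014], [0.606, -0.169, 0.014], [0.439, -0.016, 0.014], [0.433, -0.161, 0.014]] centre [ 0.52217033 -0.09167857  0.014     ]
[[0.611, -0.013, 0.014], [0.43, -0.014, 0.014], [0.435, -0.157, 0.014]]
red [ 0.52822098 -0.02446441  0.13203764] 0.0035879827186600733
green [ 0.5247182  -0.12542173  0.17      ]
green [ 0.52350135 -0.12543919  0.175     ]
green [ 0.5222845  -0.12545665  0.18      ]
```

Axle height is 104 mm (expected 105), wheel centre ≈ (0.524, -0.092), axis yaw ≈ -2.5°, yellow ≈ 114°. The sizes agree with the text, so I'll move above the wheel.

>>> {"name": "step_arm", "arguments": {"plan": [[0, 0, 45, 0, 0.7], [0, 0, 45, 0, 0.7], [24, -51, 0, -10.7, 0.7], [24, -51, 0, -10.7, 0.7], [24, -51, 0, -10.7, 0.7], [24, -51, 0, -10.7, 0.7], [24, -51, 0, -10.7, 0.7], [24, -51, 0, -10.7, 0.7], [24, -51, 0, -10.7, 0.7], [24, -51, 0, -0.6, 0.7], [24, -51, 0, 0, 0.7], [24, -51, 0, 0, 0.7], [24, -51, 0, 0, 0.7], [24, -51, 0, 0, 0.7], [24, -51, 0, 0, 0.7], [24, -51, 0, 0, 0.7], [0, 0, -20, 0, 0.7], [0, 0, 0, 0, 0.7]]}}

```text
time_s: 2.6
tcp_pos: [0.5253, -0.0926, 0.3024]
ee_rot: [[0.999, -0.045, -0.003], [-0.045, -0.999, -0.0], [-0.003, 0.0, -1.0]]
ft_force: [-0.7, 0.6, 0.1]
gripper_width: 0.0643
```

```bash
python3 - <<'E'
from h import *
o=r.observe();print(o["tcp_pos"],o["ee_rot"].round(3).tolist(),o["ft_force"],o["qpos"].round(2))
dw,w=img("wrist","w1.png")
print(dw["eye"],[proj(dw,(.524,-.092+.075*np.sin(a),.105+.075*np.cos(a))).round(0).tolist() for a in(0,.5,1)])
E
```

```text
[ 0.52525176 -0.09260711  0.30241127] [[0.999, -0.045, -0.003], [-0.045, -0.999, -0.0], [-0.003, 0.0, -1.0]] [-0.74314519  0.64655813  0.12213605] [-0.53  0.23  0.76  1.85 -0.17  1.14  0.25]
[ 0.52949819 -0.01027846  0.45379461] [[318.0, 197.0], [316.0, 153.0], [315.0, 117.0]]
```

View pics/w1.png

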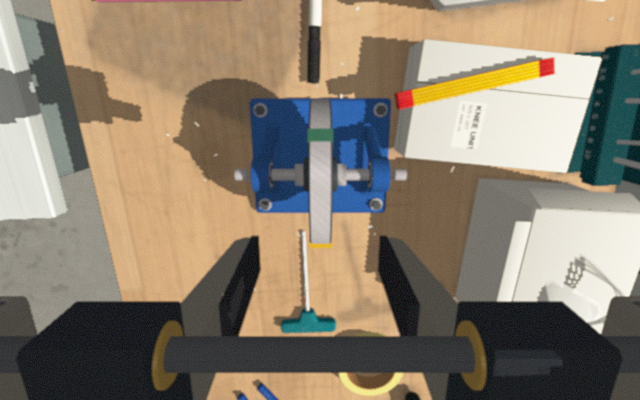

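The wrist view shows the wheel under the gripper: green stripe at (320,135) and yellow at (320,245). So the wheel has rolled anticlockwise since the start. I'll build an angle reader that intersects stripe rays with the tread cylinder.

```bash
cat >> h.py <<'E'
C=np.array([.524,-.092,.105]);A=np.array([np.cos(.044),-np.sin(.044),0]);B=np.array([A[1],-A[0],0]) # B = stand -y
COL={"yellow":((22,120,110),(33,255,255),0),"red":((0,150,70),(6,255,255),180),"green":((60,90,40),(85,255,255),270)}
def angle(n,save=None,minpx=6):
    d,p=img(n,save);h=cv2.cvtColor(p,cv2.COLOR_BGR2HSV);out={}
    for k,(lo,hi,off) in COL.items():
        L=[]
        for v,u in np.argwhere(cv2.inRange(h,lo,hi)>0):
            e,q=ray(d,u,v);w=e-C;a,b=w-A*(w@A),q-A*(q@A)
            disc=(a@b)**2-(b@b)*(a@a-.075**2)
            if disc<0: continue
            t=(-(a@b)-disc**.5)/(b@b);X=e+q*t-C
            if t>0 and abs(X@A)<.013: L.append(np.degrees(np.arctan2(X@B,X[2])))
        if len(L)>=minpx:
            L=np.array(L);out[k]=(round(float((np.median(L)-off+180)%360-180),1),len(L),round(float(np.ptp(L)),0))
    return r.observe()["time_s"],out
E
python3 - <<'E'
from h import *
for n in("wrist","top","side"):print(n,angle(n))
E
```

```text
wrist (2.7, {'yellow': (46.5, 48, 6.0), 'green': (48.5, 278, 10.0)})
top (2.75, {})
side (2.8, {'green': (49.3, 47, 10.0)})
```

>>> {"name": "step_arm", "arguments": {"plan": [[0, 0, 0, 0, 0.7], [0, 0, 0, 0, 0.7], [0, 0, 0, 0, 0.7], [0, 0, 0, 0, 0.7]]}}

```text
time_s: 3.3
tcp_pos: [0.5261, -0.0924, 0.3036]
ee_rot: [[0.999, -0.044, 0.0], [-0.044, -0.999, 0.0], [0.0, -0.0, -1.0]]
ft_force: [-0.7, 0.3, -1.1]
gripper_width: 0.0644
```

```bash
python3 - <<'E'
from h import *
for n in("wrist","top","side"):print(n,angle(n))
E
```

```text
wrist (3.35, {'yellow': (45.3, 59, 4.0), 'green': (48.8, 260, 10.0)})
top (3.4, {})
side (3.45, {'green': (49.1, 45, 9.0)})
```

The wheel is at rest at 48.8°. It came down anticlockwise, so the heavy side should lie about 0.4 rad left of the bottom. Next I'll grip the right shoulder of the rim and carry it over the top to the left.

>>> {"name": "step_arm", "arguments": {"plan": [[-2, -24, -30, 0, 0.5], [-2, -23, -40, 0, 0.5], [0, 0, -40, 0, 0.5], [0, 0, -30, 0, 0.5], [0, 0, -19, 0, 0.5], [0, 0, 0, 0, 0.5]]}}

```text
time_s: 4.2
tcp_pos: [0.5216, -0.1394, 0.1437]
ee_rot: [[0.999, -0.044, -0.002], [-0.044, -0.999, -0.0], [-0.002, 0.0, -1.0]]
ft_force: [0.2, -0.4, -0.4]
gripper_width: 0.0455
```

>>> {"name": "step_arm", "arguments": {"plan": [[0, 0, 0, 0, 0], [0, 0, 0, 0, 0], [0, 0, 0, 0, 0], [0, 0, 0, 0, 0]]}}

```text
time_s: 4.7
tcp_pos: [0.5239, -0.1394, 0.1456]
ee_rot: [[0.999, -0.043, 0.004], [-0.043, -0.999, -0.001], [0.004, 0.0, -1.0]]
ft_force: [5.5, 0.2, 1.8]
gripper_width: 0.02
```

```bash
python3 - <<'E'
from h import *
for n in("wrist","side"):print(n,angle(n,n+"g1.png"))
print(r.observe()["moment"])
E
```

```text
wrist (4.75, {'yellow': (41.8, 105, 6.0), 'green': (47.6, 1478, 12.0)})
side (4.8, {'green': (49.1, 45, 9.0)})
[ 0.01081116 -0.64605715 -0.03305798]
```

>>> {"name": "step_arm", "arguments": {"plan": [[2.2, 3.7, 4.0, 0, 0], [0.2, 4.0, 3.7, 0, 0], [0.2, 4.3, 3.3, 0, 0], [0.2, 4.6, 2.9, 0, 0], [0.2, 4.8, 2.5, 0, 0], [0.2, 5.0, 2.1, 0, 0], [0.2, 5.2, 1.6, 0, 0], [0.2, 5.3, 1.2, 0, 0], [0.2, 5.4, 0.7, 0, 0], [0.2, 5.4, 0.2, 0, 0], [0.2, 5.4, -0.2, 0, 0], [0.2, 5.4, -0.7, 0, 0], [0.2, 5.3, -1.2, 0, 0], [0.2, 5.2, -1.6, 0, 0], [0.2, 5.0, -2.1, 0, 0], [0.2, 4.8, -2.5, 0, 0], [0.2, 4.6, -2.9, 0, 0], [0.2, 4.3, -3.3, 0, 0], [0.2, 4.0, -3.7, 0, 0], [0.2, 3.7, -4.0, 0, 0]]}}

```text
time_s: 7.3
tcp_pos: [0.528, -0.044, 0.1463]
ee_rot: [[0.999, -0.044, -0.0], [-0.044, -0.999, 0.001], [-0.0, -0.001, -1.0]]
ft_force: [-4.7, -0.5, 13.9]
gripper_width: 0.0198
```

```bash
python3 - <<'E'
from h import *
for n in("wrist","side"):print(n,angle(n,n+"g2.png"))
E
```

```text
wrist (7.35, {'yellow': (-36.3, 1212, 9.0)})
side (7.4, {'yellow': (-36.3, 16, 59.0), 'green': (-19.3, 9, 28.0)})
```

>>> {"name": "step_arm", "arguments": {"plan": [[0, 0, 0, 0, 0.6], [0, 0, 0, 0, 0.6], [0, 0, 0, 0, 0.6], [0, 0, 30, 0, 0.6], [0, 0, 40, 0, 0.6], [0, 0, 40, 0, 0.6], [0, -24, 40, 0, 0.6], [-2, -24, 7, 0, 0.6], [0, 0, 0, 0, 0.6]]}}

```text
time_s: 8.52
tcp_pos: [0.5259, -0.0936, 0.3022]
ee_rot: [[0.999, -0.047, 0.001], [-0.047, -0.999, 0.0], [0.001, -0.0, -1.0]]
ft_force: [-0.3, 0.2, -1.1]
gripper_width: 0.055
```

```bash
python3 - <<'E'
from h import *
for n in("wrist","side"):print(n,angle(n))
E
```

```text
wrist (8.575, {'yellow': (-1.0, 316, 9.0)})
side (8.625, {'yellow': (-0.7, 19, 20.0), 'green': (1.2, 41, 20.0)})
```

>>> {"name": "step_arm", "arguments": {"plan": [[0, 0, 0, 0, 0.6], [0, 0, 0, 0, 0.6], [0, 0, 0, 0, 0.6], [0, 0, 0, 0, 0.6], [0, 0, 0, 0, 0.6], [0, 0, 0, 0, 0.6], [0, 0, 0, 0, 0.6], [0, 0, 0, 0, 0.6], [0, 0, 0, 0, 0.6], [0, 0, 0, 0, 0.6], [0, 0, 0, 0, 0.6], [0, 0, 0, 0, 0.6], [0, 0, 0, 0, 0.6], [0, 0, 0, 0, 0.6], [0, 0, 0, 0, 0.6], [0, 0, 0, 0, 0.6]]}}

```text
time_s: 10.62
tcp_pos: [0.5261, -0.092, 0.3016]
ee_rot: [[0.999, -0.044, 0.0], [-0.044, -0.999, -0.0], [0.0, 0.0, -1.0]]
ft_force: [0.1, -0.7, -0.1]
gripper_width: 0.0553
```

```bash
python3 - <<'E'
from h import *
for n in("wrist","side"):print(n,angle(n,n+"g3.png"))
print(r.observe()["tcp_pos"])
E
```

```text
wrist (10.675, {'yellow': (4.4, 310, 8.0)})
side (10.725, {'yellow': (5.5, 10, 7.0), 'green': (5.8, 41, 17.0)})
[ 0.52611204 -0.09202397  0.30156693]
```

The second rest is at about 5.0°, against 48.8° for the first. The half-gap is 0.38 rad, inside the stated 0.3–0.5, so the heavy side is down at about 27°. I'll grip and turn it 22° clockwise.

>>> {"name": "step_arm", "arguments": {"plan": [[0, 13, -30, 0, 0.5], [0.5, 13, -40, 0, 0.5], [0, 0, -40, 0, 0.5], [0, 0, -30, 0, 0.5], [0, 0, 0, 0, 0.5], [0, 0, 0, 0, 0], [0, 0, 0, 0, 0], [0, 0, 0, 0, 0], [0, 0, 0, 0, 0], [0, -5.0, 2.1, 0, 0], [-0.2, -5.2, 1.6, 0, 0], [-0.2, -5.3, 1.2, 0, 0], [-0.2, -5.4, 0.7, 0, 0], [-0.2, -3.0, 0.1, 0, 0], [0, 0, 0, 0, 0], [0, 0, 0, 0, 0], [0, 0, 0, 0, 0]]}}

```text
time_s: 12.85
tcp_pos: [0.5262, -0.0868, 0.1671]
ee_rot: [[0.999, -0.042, -0.0], [-0.042, -0.999, 0.004], [-0.0, -0.004, -1.0]]
ft_force: [1.5, 6.6, -2.7]
gripper_width: 0.0197
```

```bash
python3 - <<'E'
from h import *
for n in("wrist","side"):print(n,angle(n,n+"g4.png"))
a=cv2.imread("pics/sideg4.png")[150:270,230:370];b=cv2.imread("pics/wristg4.png")
cv2.imwrite("pics/c4.png",np.hstack([cv2.resize(a,(350,300),interpolation=2),cv2.resize(b,(450,300))]))
E
```

```text
wrist (12.9, {'yellow': (18.1, 264, 7.0), 'green': (18.8, 410, 15.0)})
side (12.95, {'green': (22.7, 46, 12.0)})
```

View pics/c4.png

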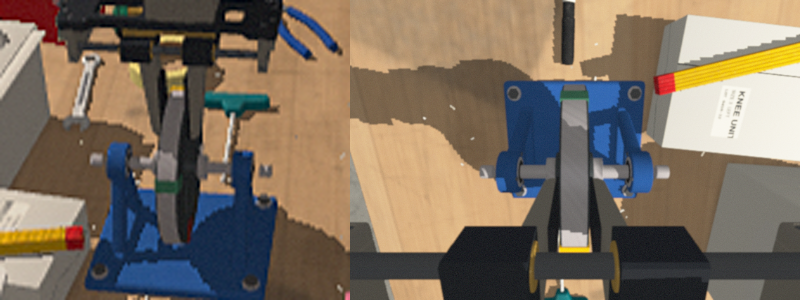

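The view shows the fingers holding the rim at the top, with green facing the side camera. The wheel reads about 20–22°, so it needs roughly 6° more.

>>> {"name": "step_arm", "arguments": {"plan": [[0, -3, 0, 0, 0], [0, -3, 0, 0, 0], [0, -2, 0, 0, 0], [0, 0, 0, 0, 0], [0, 0, 0, 0, 0], [0, 0, 0, 0, 0]]}}

```text
time_s: 13.7
tcp_pos: [0.5258, -0.0944, 0.167]
ee_rot: [[0.999, -0.042, -0.001], [-0.042, -0.999, 0.005], [-0.001, -0.005, -1.0]]
ft_force: [1.0, 7.9, -1.5]
gripper_width: 0.0199
```

```bash
python3 - <<'E'
from h import *
for n in("wrist","side"):print(n,angle(n,n+"g5.png"))
E
```

```text
wrist (13.75, {'yellow': (25.8, 427, 12.0), 'green': (24.9, 539, 13.0)})
side (13.8, {'green': (28.4, 50, 9.0)})
```

>>> {"name": "step_arm", "arguments": {"plan": [[0, 0, 0, 0, 0], [0, 0, 0, 0, 0], [0, 0, 0, 0, 0], [0, 0, 0, 0, 0], [0, 0, 0, 0, 0], [0, 0, 0, 0, 0]]}}

```text
time_s: 14.55
tcp_pos: [0.5258, -0.0944, 0.167]
ee_rot: [[0.999, -0.042, -0.001], [-0.042, -0.999, 0.005], [-0.001, -0.005, -1.0]]
ft_force: [0.5, 7.9, -1.5]
gripper_width: 0.0197
```

```bash
python3 - <<'E'
from h import *
for n in("wrist","side"):print(n,angle(n))
a=cv2.imread("pics/side0.png").astype(int);b=img("side")[1].astype(int);D=np.abs(a-b).max(2)
print("marker region diff",(D[265:325,280:312]>60).sum(),"tape",(D[163:186,279:290]>60).sum(),"tkey",(D[186:194,322:338]>60).sum())
o=r.observe();print(o["ft_force"],o["gripper_width"]);print(r.job_done())
E
```

```text
wrist (14.6, {'yellow': (25.8, 425, 11.0), 'green': (24.9, 536, 13.0)})
side (14.65, {'green': (28.4, 47, 9.0)})
marker region diff 0 tape 74 tkey 0
[ 0.6493932   7.20146613 -1.2420467 ] 0.01986391939054267
the job is handed in; nothing more can be done
None
```

I handed the job in at 14.7 s with the gripper holding the wheel at about 26–28°, which I estimate puts the heavy side straight down. No verdict was reported.

- **Finding the heavy side:** The wheel rolled on its own at the start, anticlockwise, and came to rest at about 48.8°. I then gripped the rim, carried it to about -36° and let go, and it rolled clockwise to rest at about 5°. Half the gap between the two rests is 0.38 rad, inside the stated 0.3–0.5, so the heavy side is down midway, at about 27°. I did not repeat either roll.
- **Last checks:** In the final hold the wrist camera read 25–26° and the side camera 28.4°. The two disagree by about 3°, but both are within about 2° of the target, against the 10° allowed. The readings did not change over the last second, with the fingers shut on the 20 mm rim and a steady sideways push of about 7–8 N.
- **Slip:** The pads slipped on the rim during both carries, so the wheel turned less than commanded. I corrected the final angle from the camera readings.
- **Bystanders:** In the side view, the marker region and the part of the hex key I checked (its grip) were unchanged from the start. The tape roll region showed 74 changed pixels, so that check was not clean. I put it down to the gripper and its shadow now being in that view, because the arm never went near the tape roll, but I did not confirm it.

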